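Stack the sample cups on the locked turntable and hold its index plunger out

TASK

Nest the two sample cups that stand on the bench, one after the other, into the sample cup on the locked turntable, so that all three make one upright stack there, and let go of it. Then pull the black knob of the turntable's sprung index plunger straight up to its stop, so that the pin is clear of its hole, and keep holding it: the program finishes while the gripper holds the plunger fully out, for a colleague to turn the table. Do not turn the table yourself, and leave the other things where they are.

Things in the scene. Friction and masses are not known exactly. Their poses are not given: they have to be found in the camera images.
- cup_standing: white open tapered cup, 75 mm high, outer diameter 64 mm at the rim, 40 at the foot, wall 2.5, inside floor 23 mm above the foot, about 35 g. Origin: centre of the foot's underside, z up. Stands on the turntable, 70 mm from its middle, left or right of the line from middle to plunger; its foot is 40 mm above the bench.
- cup_1: white open tapered cup, 75 mm high, outer diameter 64 mm at the rim, 40 at the foot, wall 2.5, inside floor 23 mm above the foot, about 35 g. Origin: centre of the foot's underside, z up. Same as cup_standing; nested, it rests on the lower cup's floor, 23 mm higher (1 mm play all round), its rim 23 mm above the lower rim. On the bench at the robot's right.
- cup_2: white open tapered cup, 75 mm high, outer diameter 64 mm at the rim, 40 at the foot, wall 2.5, inside floor 23 mm above the foot, about 35 g. Origin: centre of the foot's underside, z up. Same as cup_standing; nested, it rests on the lower cup's floor, 23 mm higher (1 mm play all round), its rim 23 mm above the lower rim. On the bench at the robot's right.
- turntable_top (a point): middle of the disc's upper face, 40 mm above the bench. Aluminium disc, 240 mm diameter, black rubber mat on top, four rim lugs with a hole each, reaching out to 155 mm; z up, the plunger lies towards its -x. It stands on a grey foot fixed to the bench; place and yaw vary.
- turntable (a joint): angle of the disc about its upright axis (rad), 0 as locked; the seated pin locks it, and with the pin out it turns freely but for slight bearing friction.
- index_hole (a point): centre of the mouth, on top of the lug under the plunger, of the 11 mm hole that the pin sits in; 38 mm above the bench and 138 mm from the disc's middle.
- index_pin (a joint): travel of the sprung plunger (m): 0 with the pin seated in its hole, 0.016 pulled straight up to its stop; the 10 mm pin leaves the hole at 0.010. The spring pulls back with 6 to 7 N at the start and about 13 N at the stop; it does not latch: let go, it snaps back in.
- knob_grip (a point): point to grip, on the axis of the plunger's black mushroom knob (30 mm diameter, 26 mm high): middle of its cylindrical band, 16 mm above its underside and 100 mm above the bench when seated; moves with it; z up. On a grey bracket at the disc's rim; below it a 16 mm sleeve, a 25 mm nut (66 to 73 mm up) and the bracket's arm (36 mm wide, top 66 mm above the bench).
- tube_rack: white rack with seven capped tubes, 90 x 46 x 79 mm, loose on the turntable across from the standing cup; leave alone. Origin: centre of its underside.
- lancet_box: small cardboard box, 34 x 62 x 36 mm, loose on the turntable on the far side from the plunger; leave alone. Origin: centre of its underside.
- lidded_jar: straight-sided specimen jar with a white screw lid, 72 mm diameter, 86 mm high, among the cups on the bench; not a cup to stack; leave alone. Origin: centre of its underside.
- swab_tray: white open tray of wrapped swabs, 120 x 90 x 30 mm, to the robot's left; leave alone. Origin: centre of its underside.
Not all that is in view belongs to the job. Leave any red look-alike of the cup_2 alone. What is shaped like the cup_1 but pink is not meant.

How it is judged:
On the way, in this order (a step that is already met when the one before it is completed fails the run):
1. one of the bench cups is nested in the cup on the turntable (z of cup_standing in the frame of turntable_top between -0.005 and 0.005 m and horizontal distance between cup_standing and turntable_top below 0.1 m and angle between cup_standing's own z axis and vertical below 0.08 rad and ((z of cup_1 in the frame of cup_standing between 0.018 and 0.028 m and horizontal distance between cup_1 and cup_standing below 0.005 m and angle between cup_1's own z axis and vertical below 0.1 rad) or (z of cup_2 in the frame of cup_standing between 0.018 and 0.028 m and horizontal distance between cup_2 and cup_standing below 0.005 m and angle between cup_2's own z axis and vertical below 0.1 rad))), for 0.2 s.
2. all three cups stand nested in one stack on the turntable, let go, with the plunger still seated (z of cup_standing in the frame of turntable_top between -0.005 and 0.005 m and horizontal distance between cup_standing and turntable_top below 0.1 m and angle between cup_standing's own z axis and vertical below 0.08 rad and ((z of cup_1 in the frame of cup_standing between 0.018 and 0.028 m and horizontal distance between cup_1 and cup_standing below 0.005 m and angle between each of cup_1, cup_2's own z axis and vertical below 0.1 rad and z of cup_2 in the frame of cup_1 between 0.018 and 0.028 m and horizontal distance between cup_2 and cup_1 below 0.005 m) or (z of cup_2 in the frame of cup_standing between 0.018 and 0.028 m and horizontal distance between cup_2 and cup_standing below 0.005 m and angle between each of cup_2, cup_1's own z axis and vertical below 0.1 rad and z of cup_1 in the frame of cup_2 between 0.018 and 0.028 m and horizontal distance between cup_1 and cup_2 below 0.005 m)) and value of joint index_pin below 0.003 m and contact force between each of the arm, the fingers and cup_1 below 0.3 N and contact force between each of the arm, the fingers and cup_2 below 0.3 N and contact force between each of the arm, the fingers and cup_standing below 0.3 N), for 0.2 s.
3. the plunger is pulled fully up by its knob (value of joint index_pin above 0.013 m and contact force between the fingers and index_pin above 3 N), for 0.2 s.
At the end, for the whole second after the job is handed in: Fingers hold the knob (over 3 N), pin at least 13 of 16 mm up, for the last second; table turned under 0.12 rad; standing cup upright on the disc, the others nested in it (each 18 to 28 mm above the one below, within 5 mm of its axis, tilt under 0.1 rad), at rest, untouched (all of step 3 and value of joint turntable between -0.12 and 0.12 rad and z of cup_standing in the frame of turntable_top between -0.005 and 0.005 m and horizontal distance between cup_standing and turntable_top below 0.1 m and angle between cup_standing's own z axis and vertical below 0.08 rad and ((z of cup_1 in the frame of cup_standing between 0.018 and 0.028 m and horizontal distance between cup_1 and cup_standing below 0.005 m and angle between each of cup_1, cup_2's own z axis and vertical below 0.1 rad and z of cup_2 in the frame of cup_1 between 0.018 and 0.028 m and horizontal distance between cup_2 and cup_1 below 0.005 m) or (z of cup_2 in the frame of cup_standing between 0.018 and 0.028 m and horizontal distance between cup_2 and cup_standing below 0.005 m and angle between each of cup_2, cup_1's own z axis and vertical below 0.1 rad and z of cup_1 in the frame of cup_2 between 0.018 and 0.028 m and horizontal distance between cup_1 and cup_2 below 0.005 m)) and contact force between each of the arm, the fingers and cup_1 below 0.3 N and contact force between each of the arm, the fingers and cup_2 below 0.3 N and contact force between each of the arm, the fingers and cup_standing below 0.3 N and linear speed of each of cup_1, cup_2, cup_standing below 0.03 m/s); the arm keeps its last pose, push and grip.
It fails at once if the tube rack or the lancet box is shifted by more than 30 mm (distance of any of tube_rack, lancet_box from where it was at the start of the episode above 0.03 m).
It fails at once if the lidded jar is shifted by more than 30 mm (distance of lidded_jar from where it was at the start of the episode above 0.03 m).
It fails at once if the swab tray is shifted by more than 30 mm (distance of swab_tray from where it was at the start of the episode above 0.03 m).
It fails at once if the turntable is turned by more than 0.25 rad (value of joint turntable above 0.25 rad or value of joint turntable below -0.25 rad).
It also fails if it takes over 72 s, if anything falls off the work surface, if the arm or the gripper's body presses on something with over 40 N, if the wrist force passes 120 N, or if a joint passes its speed limit or range.

ROBOT

A 6-joint arm with a two-finger parallel gripper is mounted at the origin on the work surface. World frame = base frame: x ahead of the robot, y to its left, z up, the work surface at z = 0. Lengths are in m, angles in rad, forces in N, time in s.
With the tool pointing down it reaches from about 0.25 to 0.725 m from the base axis. Payload 4 kg.
Tool frame: the origin (TCP) lies on the centre line of the jaws, within the pads' length; the fingertips stand ahead of it and the grasp point (between the pads) lies 3 mm ahead of it (bot.tcp_to_tips is the z of the fingertips in the tool frame, in m); z points along the fingers, y is the line along which they close (so a half turn about z gives the same grasp; the last joint's range is limited). The gripper opens to 85 mm and grips with 20 to 120 N. Pads are 22 mm wide; open, the fingers measure 114 mm over their backs; the gripper's body (76 mm by 85 mm) begins 54 mm behind the grasp point. The pads swing forward as they close: fully open they stand 13 mm farther back than shut.
Start: joints at [1.345, 0.241, 0.005, 1.335, 0, 1.571], TCP at [0.112, 0.487, 0.253] pointing down, gripper open.
Joint ranges: [-2.72, 2.72], [-1.05, 1.87], [-1.09, 1.28], [-1.99, 2.15], [-1.42, 1.44], [-3.14, 3.14]. Speed limits (rad/s): [2.79, 2.79, 3.14, 3.14, 3.14, 3.14].

INTERFACE

Orientations are given as a unit quaternion [x, y, z, w].
In Python, from workcell import telemetry, camera, camera_params, ticket, boxes_of, cut_out, spot_point, bot gives the robot as it stands.
- The arm moves only by the shell command python3 -m creep 'ROWS'. ROWS is text: rows parted by semicolons, each of 5 numbers parted by spaces: the opening, from 0 (shut) to 1 (fully open), then the shift along the tool's x, y, z in units of 150 mm (1.0 is 150 mm), then the turn about the tool's z in units of 180 degrees (1.0 is 180 degrees). In form: claw x y z turn; .... A call has 1 to 12 rows; each row is the pose to reach, as a shift and turn from the pose commanded when the call began, along the tool's axes at that moment, turning the shorter way round; what a row does not reach only later rows make up. A row lasts 1/8 s, in which the tool goes at most 62.5 mm and 10.7 degrees, less where a joint would pass 70% of its speed; a pose out of reach is approached as far as the arm can. A call with a number of a shift or a turn outside -1 to 1 is refused whole. A call with a gripper value outside its range is refused whole. The fingers move at their own pace and stop on an object; the grip force is fixed at half the most. Time passes only in rows, so rows that repeat a pose let the fingers close. It gives the time, the measured TCP pose, the force, the opening and the grip force at its end, in the units of the state.
- telemetry.get_obs(): the state, without advancing time (a new reading comes with each control period).
- camera(name): name is "scene" or "top" or "wrist"; returns the picture (480x640x3 uint8, red, green, blue); there is no depth.
- camera_params(name): a dict with "camera_matrix" (3x3 intrinsics, pixels), "eye" and "attitude" of the camera in the world. Camera axes: x right, y down, z forward; pixel columns grow to the right and rows downward; lengths in m; the calibration is good to about 2 mm. A picture is of the moment at which its call begins: read the wrist's pose just before it. camera_params takes no time and is no camera call; for the wrist camera it gives the pose at the moment of the call.
- ticket.job_done(): hands the job in; it is judged then, once.
Trained networks look in the newest picture that a camera, given by its name, has taken for a name from the list of things; names that differ only in an ending like _2 or _b are one class to them, and where a whole thing is asked for, a point or a joint stands for the part that bears it (a point fixed in the world has none). Each returns a list of dicts, best first, with "conf" (0 to 1); they miss things now and then, are a little off and sometimes report something else, mostly with a low value. They report only what shows in the picture. A call takes as long as a camera call. They do not tell look-alikes from the thing itself.
- boxes_of(thing, camera): "at" ([x, y, z] in m, in world coordinates, good to about 4 mm: the middle of the surface that is visible of it).
- cut_out(thing, camera): "pixels" (480x640 bool, what is visible of it).
- spot_point(thing, camera): "at" ([x, y, z] in m, in world coordinates, good to about 4 mm: a listed point, or the origin of a listed thing).
The state is a dict: "clock": time; "joint_pos": joint angles; "joint_vel": joint speeds; "tau": joint torques, N m; "eef_pos": TCP position; "tool_rot": TCP orientation; "ft_force": force on the tool from outside, world axes, zero at the start; "ft_torque": the same for the moment, N m; "grip_width": finger opening in m; "grasp_force": force on a finger pad.
Only numpy, scipy, OpenCV 4.12 (cv2) and the standard library are available. Lean on these libraries where they do the work, as an engineer would, in place of code of your own. Each camera call takes 0.05 s, during which the arm holds its last target. There are 200 camera calls.

## Working session

There is one attempt and no reset: what is moved stays moved. The work goes in short steps, Python scripts to look and compute and a shell command to move; the robot and the scene stay as the last step left them, time stands still between calls to the robot, and variables do not carry over. Pictures are saved under pics/ and viewed, at most 13 in all, crops included, and the job is handed in when it is done.

```bash
mkdir -p pics; ls
cat > h.py <<'E'
import numpy as np, cv2
from scipy.spatial.transform import Rotation as R
from workcell import telemetry, camera, camera_params, ticket, boxes_of, cut_out, spot_point, bot
def obs(): 
    o=telemetry.get_obs(); return o
def px(cam,p):
    c=camera_params(cam); K=np.array(c["camera_matrix"]); A=np.array(c["attitude"]); 
    M=A if A.shape==(3,3) else R.from_quat(A).as_matrix()
    q=M.T@(np.array(p)-np.array(c["eye"])); q=K@q; return (q[:2]/q[2]).round().astype(int).tolist()
def save(cam,n):
    im=camera(cam); cv2.imwrite('pics/'+n,im[:,:,::-1]); return im
E
python3 - <<'E'
from h import *
a=save('top','top.png'); b=save('scene','scene.png')
for c in ('top','scene'):
  print(c,camera_params(c))
  for t in ('cup_1','knob_grip','turntable_top','index_hole','tube_rack','lidded_jar','lancet_box'):
    print(c,t,[(np.round(d['at'],3).tolist(),round(d['conf'],2),px(c,d['at'])) for d in spot_point(t,c)])
o=obs(); print(o, bot.tcp_to_tips)
E
```

```text
pics
top {'camera_matrix': array([[616.54078544,   0.        , 311.81885538],
       [  0.        , 616.54078544, 245.93906976],
       [  0.        ,   0.        ,   1.        ]]), 'eye': array([ 0.22880328, -0.03953556,  1.69298579]), 'attitude': array([ 0.70914635, -0.69977168,  0.06433614, -0.05737516])}
top cup_1 [([0.392, -0.158, -0.004], 0.94, [349, 294]), ([0.596, -0.219, -0.001], 0.92, [371, 221]), ([0.346, -0.318, 0.001], 0.78, [407, 311]), ([0.451, -0.264, -0.001], 0.77, [387, 273]), ([0.605, -0.335, 0.0], 0.58, [412, 219])]
top knob_grip [([0.46, 0.081, 0.098], 0.68, [260, 263])]
top turntable_top [([0.595, 0.058, 0.036], 0.65, [271, 217])]
top index_hole [([0.459, 0.086, 0.038], 0.69, [260, 266])]
top tube_rack [([0.613, 0.132, 0.039], 0.6, [245, 210])]
top lidded_jar [([0.504, -0.452, -0.001], 0.85, [454, 255])]
top lancet_box [([0.677, 0.04, 0.039], 0.83, [279, 188])]
scene {'camera_matrix': array([[611.68432101,   0.        , 320.33599459],
       [  0.        , 611.68432101, 235.00983224],
       [  0.        ,   0.        ,   1.        ]]), 'eye': array([ 1.62087596
[... 783 characters left out ...]
]
{'clock': 0.8, 'joint_pos': array([1.34496426e+00, 2.40566812e-01, 5.00243748e-03, 1.33521645e+00,
       2.06625415e-05, 1.57079857e+00]), 'joint_vel': array([ 0.00089918,  0.00198505, -0.00049858, -0.00097026, -0.00169025,
        0.00098157]), 'tau': array([ 3.60754848e-04, -3.72151816e+01,  2.52678519e+01,  9.74435970e-04,
        1.84937076e-04, -5.45195718e-06]), 'eef_pos': array([0.11195167, 0.48729949, 0.25332399]), 'tool_rot': array([ 1.12677354e-01,  9.93631629e-01,  8.86721493e-06, -9.39196533e-06]), 'ft_force': array([-0.60573012,  0.55274491, -0.66255758]), 'ft_torque': array([ 0.00999606,  0.01663415, -0.04596654]), 'grasp_force': 0.0, 'grip_width': 0.08520428348202194} 0.022
```

View pics/top.png

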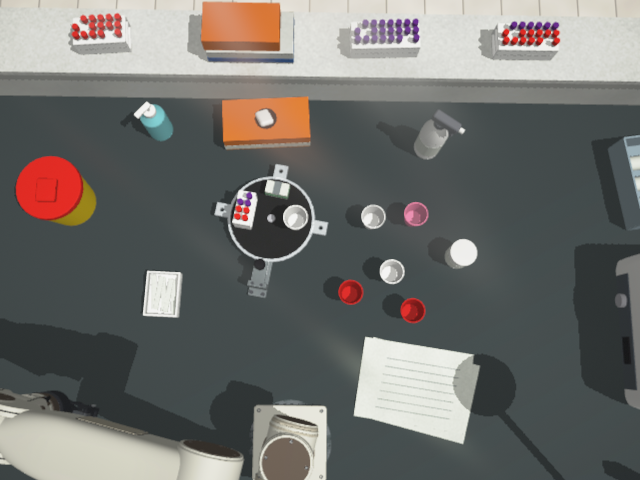

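View pics/scene.png

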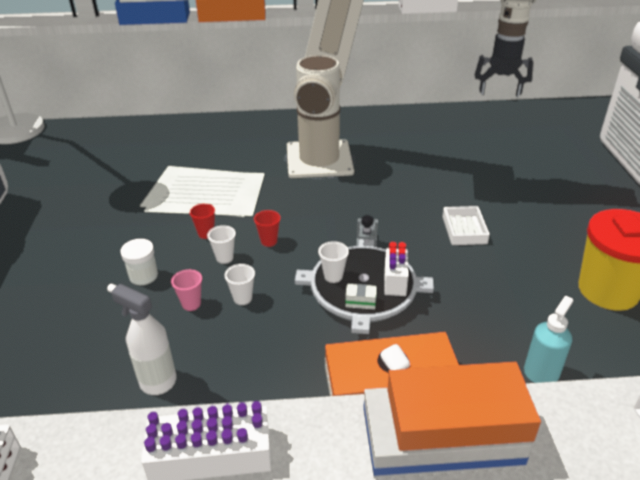

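Top view: the white open cups are at (373,216) and (391,271), and the third stands on the disc at (295,217). The look-alikes are pink (416,213), red (350,292) and (412,310), and the lidded jar (461,253). I choose the two white bench cups. Next I fit their rims precisely and check them in a crop.

```bash
cat >> h.py <<'E'
def ray(cam,uv,z):
    c=camera_params(cam); K=np.array(c["camera_matrix"]); M=R.from_quat(c["attitude"]).as_matrix()
    uv=np.atleast_2d(uv).astype(float); d=np.c_[uv,np.ones(len(uv))]@np.linalg.inv(K).T@M.T
    e=np.array(c["eye"]); return e+d*((z-e[2])/d[:,2])[:,None]
from scipy.optimize import minimize
def rimfit(im,cam,z,guess,r=.032):
    # best circle of radius r at height z: strongest mean outward brightness drop
    g=cv2.GaussianBlur(im.min(2).astype(np.float32),(3,3),0)
    t=np.linspace(0,2*np.pi,90); c=camera_params(cam);K=np.array(c["camera_matrix"]);M=R.from_quat(c["attitude"]).as_matrix()
    def samp(x,y,rr):
        P=np.c_[x+rr*np.cos(t),y+rr*np.sin(t),0*t+z]-c["eye"]; q=P@M@K.T; q=(q[:,:2]/q[:,2:]).astype(np.float32)
        return cv2.remap(g,q[:,0].reshape(1,-1),q[:,1].reshape(1,-1),cv2.INTER_LINEAR)[0]
    def f(p): return -np.mean(np.clip(samp(p[0],p[1],r-.0015)-samp(p[0],p[1],r+.0025),-20,150))
    best=min(((f((guess[0]+a,guess[1]+b)),guess[0]+a,guess[1]+b) for a in np.arange(-.016,.0161,.001) for b in np.arange(-.016,.0161,.001)))
    s=minimize(f,best[1:],method='Nelder-Mead',options=dict(initial_simplex=[np.array(best[1:])+d for d in ((0,0),(.001,0),(0,.001))]))
    return s.x.round(4).tolist(),round(-s.fun,1)
E
python3 - <<'E'
from h import *
for c in ('top','scene'):
  im=cv2.imread(f'pics/{c}.png')
  g=ray(c,(295,217) if c=='top' else (334,252),.115)[0]
  for n,z,p in (('A',.075,(.596,-.2175)),('B',.075,(.4485,-.2635)),('S',.115,g)): print(c,n,p,rimfit(im,c,z,p))
im=cv2.imread('pics/top.png')[160:340,200:460]; cv2.imwrite('pics/crop.png',cv2.resize(im,None,fx=3,fy=3,interpolation=2))
E
```

```text
top A (0.596, -0.2175) ([0.5943, -0.2174], np.float64(69.6))
top B (0.4485, -0.2635) ([0.4459, -0.2662], np.float64(81.7))
top S [ 0.57986998 -0.00842606  0.115     ] ([0.5807, -0.0087], np.float64(91.6))
scene A (0.596, -0.2175) ([0.5954, -0.2162], np.float64(49.4))
scene B (0.4485, -0.2635) ([0.4469, -0.2652], np.float64(44.5))
scene S [ 0.58746268 -0.00531357  0.115     ] ([0.5825, -0.0074], np.float64(47.4))
```

View pics/crop.png

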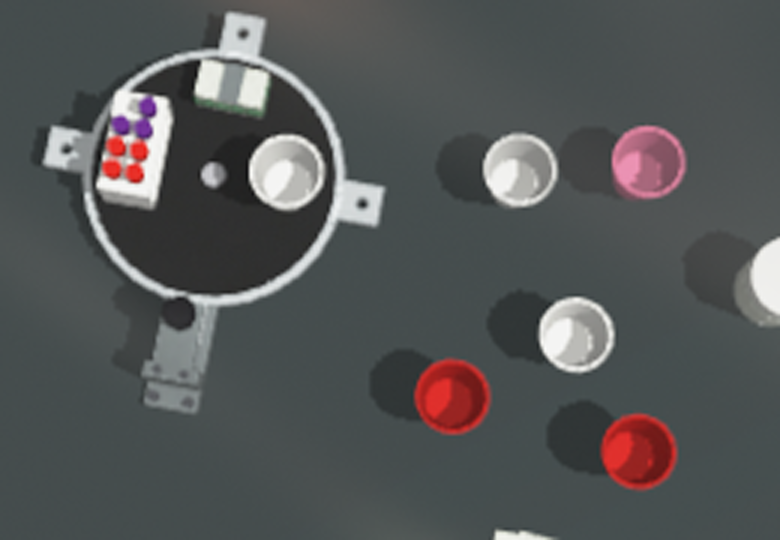

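The crop shows the standing cup at about (287,172), white cup A at (520,170) and white cup B at (577,334). The pink one is at (648,162), and the reds are at (453,396) and (640,452). The choice is confirmed, so I move towards B.

```bash
(python3 -m creep '1 -.77 -.48 0 0;1 -.77 -.48 0 0;1 -.77 -.48 0 0'
python3 -m creep '1 -.77 -.48 0 0;1 -.77 -.48 0 0;1 -.77 -.48 0 0'
python3 -m creep '1 -.76 -.47 0 0;1 -.76 -.47 0 0;1 -.76 -.47 0 0'
python3 -m creep '1 -.33 -.99 0 0;1 -.33 -.99 0 0;1 -.33 -.99 0 0'
python3 -m creep '1 -.33 -.99 0 0;1 -.33 -.99 0 0;1 -.33 -.99 0 0'
python3 -m creep '1 -.34 -.98 .4 0;1 -.34 -.98 .4 0;1 -.34 -.98 .4 0;1 -.34 -.98 .4 0;1 -.34 -.98 .4 0') | tail -12
cat >> h.py <<'E'
def togo(p):
    o=obs(); M=R.from_quat(o['tool_rot']).as_matrix(); print('t',round(o['clock'],2),'tcp',np.round(o['eef_pos'],4),'units',np.round(M.T@(np.array(p)-o['eef_pos'])/.15,3),'F',np.round(o['ft_force'],1),'w',round(o['grip_width'],4),'g',round(o['grasp_force'],1)); print('axes',M[:,:2].T.round(3).tolist())
E
python3 - <<'E'
from h import *
togo((.4465,-.2657,.075))
im=save('wrist','w1.png'); c=camera_params('wrist'); print(c['eye'])
print(rimfit(im,'wrist',.075,(.4465,-.2657)),[(np.round(d['at'],4),d['conf']) for d in spot_point('cup_1','wrist')])
E
```

```text
clock: 2.68
eef_pos: [0.4307, -0.1113, 0.2534]
tool_rot: [0.113, 0.994, 0.0, 0.0]
ft_force: [0.3, 0.0, -0.8]
grip_width: 0.0857
grasp_force: 0.0
clock: 3.3
eef_pos: [0.4476, -0.2636, 0.1933]
tool_rot: [0.112, 0.994, 0.001, -0.0]
ft_force: [0.0, 0.1, 0.2]
grip_width: 0.0855
grasp_force: 0.0
t 3.3 tcp [ 0.4476 -0.2636  0.1933] units [ 0.003 -0.016  0.788] F [0.  0.1 0.2] w 0.0855 g 0.0
axes [[-0.975, 0.222, 0.001], [0.222, 0.975, 0.001]]
[ 0.37805152 -0.24789421  0.31426287]
([0.4479, -0.2643], np.float64(147.5)) [(array([ 4.477e-01, -2.655e-01,  3.000e-04]), 0.9), (array([ 0.3496, -0.3222, -0.0023]), 0.89), (array([ 0.6078, -0.3303,  0.0026]), 0.7), (array([ 0.5974, -0.2141, -0.0023]), 0.64), (array([ 0.3944, -0.1583, -0.0027]), 0.62)]
```

View pics/w1.png

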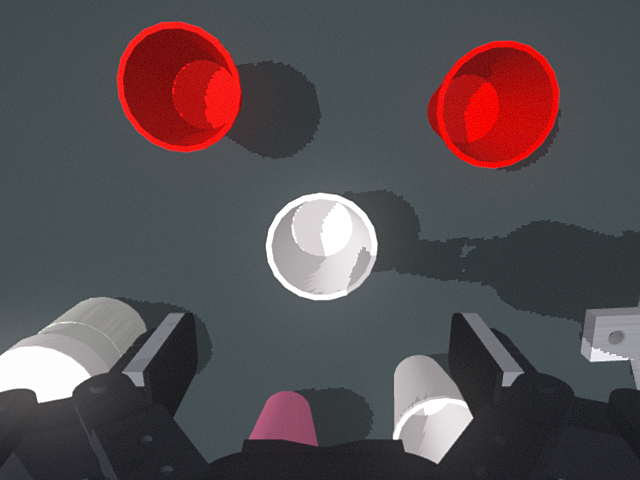

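The white cup is centred at (321,247), with the fingers at (165,370) and (490,350) straddling its column and nothing in their way. The wrist fit agrees with the TCP within 1 mm, so I descend and grip.

```bash
python3 -m creep '1 0 0 .4 0;1 0 -.005 .78 0;1 0 -.005 .78 0;1 0 -.005 .78 0;.3 0 -.005 .78 0;.3 0 -.005 .78 0;.3 0 -.005 .78 0;.3 0 -.005 .78 0;.3 0 -.005 .78 0;.3 0 -.005 .78 0'
python3 -m creep '.3 0 0 0 0;.3 0 0 -.2 0;.3 0 0 -.4 0;.3 0 0 -.7 0;.3 0 0 -1 0;.3 0 0 -1 0'
python3 - <<'E'
from h import *
togo((.5815,-.008,.22))
im=save('wrist','w2.png'); save('scene','s2.png')
E
```

```text
clock: 4.65
eef_pos: [0.4494, -0.2671, 0.0802]
tool_rot: [0.113, 0.994, -0.001, 0.004]
ft_force: [-0.0, 2.2, 9.8]
grip_width: 0.0608
grasp_force: 62.5
clock: 5.4
eef_pos: [0.4494, -0.2677, 0.2323]
tool_rot: [0.113, 0.994, -0.002, 0.005]
ft_force: [0.6, 0.2, -0.8]
grip_width: 0.0599
grasp_force: 64.9
t 5.4 tcp [ 0.4494 -0.2677  0.2323] units [-0.47   1.885  0.081] F [ 0.6  0.2 -0.8] w 0.0599 g 64.9
axes [[-0.975, 0.224, -0.011], [0.224, 0.975, -0.004]]
```

View pics/w2.png

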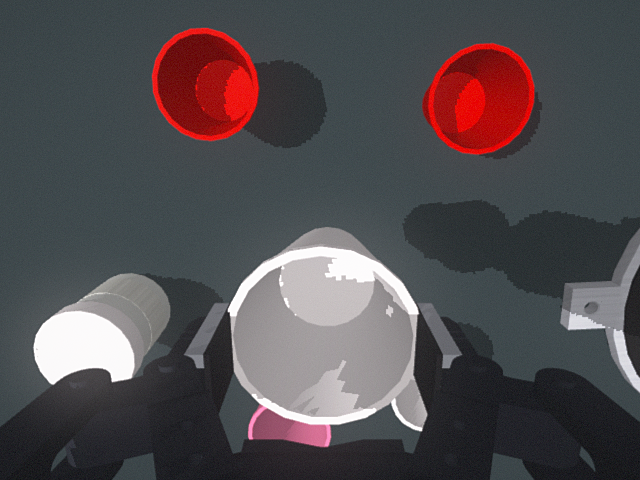

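The cup is held between the pads, with its rim centred at about (323,335) and its inside floor at about (327,285). Now I check its tilt and slip numerically.

Run:
```python
from h import *
im=cv2.imread('pics/w2.png')
for z in (.220,.224,.228,.232,.236): print(z,rimfit(im,'wrist',z,(.4494,-.2677)), 'floor',ray('wrist',(327,282),z-.052)[0].round(4), ray('wrist',[(280,280),(375,280)],z-.052)[:,1].round(4))
for k,z in (('rim',.228),('foot',.153)): print(k,[px('wrist',(.4494+a,-.2677+b,z)) for a,b in ((.0,0),(.032,0),(-.032,0),(0,.032),(0,-.032),(-.02,0))])
```

```text
0.22 ([0.4467, -0.2662], np.float64(127.8)) floor [ 0.4463 -0.2643  0.168 ] [-0.2848 -0.243 ]
0.224 ([0.4443, -0.2664], np.float64(116.6)) floor [ 0.4448 -0.264   0.172 ] [-0.284  -0.2432]
0.228 ([0.4425, -0.2652], np.float64(101.3)) floor [ 0.4433 -0.2637  0.176 ] [-0.2832 -0.2434]
0.232 ([0.4393, -0.2616], np.float64(79.3)) floor [ 0.4417 -0.2634  0.18  ] [-0.2825 -0.2435]
0.236 ([0.4373, -0.26], np.float64(63.7)) floor [ 0.4402 -0.2631  0.184 ] [-0.2817 -0.2437]
rim [[321, 362], [342, 443], [296, 269], [420, 342], [224, 381], [306, 306]]
foot [[321, 278], [336, 335], [306, 215], [386, 264], [258, 292], [312, 239]]
```

Run:
```python
from h import *
im=cv2.imread('pics/w2.png')
for z in (.208,.211,.214,.217,.220): print(z,rimfit(im,'wrist',z,(.4484,-.2667)), 'floor',ray('wrist',(327,282),z-.052)[0].round(4))
togo((.5815,-.008,.25))
```

```text
0.208 ([0.4482, -0.2667], np.float64(64.6)) floor [ 0.4509 -0.2653  0.156 ]
0.211 ([0.4472, -0.2665], np.float64(71.5)) floor [ 0.4498 -0.265   0.159 ]
0.214 ([0.4462, -0.2666], np.float64(71.6)) floor [ 0.4486 -0.2648  0.162 ]
0.217 ([0.4481, -0.267], np.float64(95.4)) floor [ 0.4475 -0.2646  0.165 ]
0.22 ([0.4467, -0.2662], np.float64(127.8)) floor [ 0.4463 -0.2643  0.168 ]
t 5.5 tcp [ 0.4471 -0.2663  0.2277] units [-0.488  1.879 -0.149] F [-0.4  0.2 -0.7] w 0.0604 g 64.9
axes [[-0.975, 0.224, -0.003], [0.224, 0.975, -0.001]]
```

The cup hangs upright on the TCP axis with its rim 7 mm below the TCP, so the nested TCP z is about 0.145. I carry it over the standing cup.

```bash
(python3 -m creep '.3 -.08 .31 -.1 0;.3 -.17 .62 -.1 0;.3 -.25 .94 -.1 0;.3 -.25 .94 -.1 0'
python3 -m creep '.3 -.08 .31 0 0;.3 -.16 .62 0 0;.3 -.24 .9 0 0;.3 -.24 .94 0 0;.3 -.24 .94 0 0;.3 -.24 .94 0 0;.3 -.24 .94 0 0')|tail -6
python3 - <<'E'
from h import *
im=save('top','t3.png'); im2=save('scene','s3.png'); w=save('wrist','w3.png')
togo((.5815,-.008,.145))
z=obs()['eef_pos']; print(rimfit(im,'top',z[2]-.007,z[:2]),rimfit(im2,'scene',z[2]-.007,z[:2]))
a=im2[160:320,240:430]; cv2.imwrite('pics/c3.png',cv2.resize(np.hstack([cv2.resize(a,None,fx=2,fy=2),cv2.resize(w[:,:,:],(427,320))])[:,:,::-1],None,fx=.95,fy=.95))
E
```

```text
clock: 6.88
eef_pos: [0.5811, -0.009, 0.2414]
tool_rot: [0.114, 0.994, -0.0, -0.0]
ft_force: [0.6, 0.0, -0.4]
grip_width: 0.0602
grasp_force: 65.0
t 7.03 tcp [ 0.5814 -0.0084  0.2415] units [-0.     0.003  0.643] F [-0.6 -0.3 -0.3] w 0.0604 g 65.0
axes [[-0.974, 0.225, -0.0], [0.225, 0.974, -0.0]]
([0.5636, -0.032], np.float64(13.0)) ([0.5744, -0.0064], np.float64(32.3))
```

View pics/c3.png

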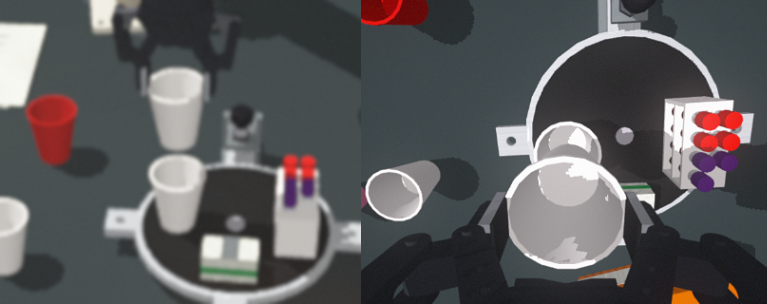

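In the left half, the held cup at (177,105) hangs upright above the standing cup at (176,190). In the right half, the lower cup's rim shows at (567,150) behind the held one. I lower it.

```bash
python3 -m creep '.3 0 0 .1 0;.3 0 0 .2 0;.3 0 0 .3 0;.3 0 0 .4 0;.3 0 0 .48 0;.3 0 0 .54 0;.3 0 0 .58 0;.3 0 0 .61 0;.3 0 0 .63 0;.3 0 0 .63 0;.3 0 0 .63 0;.3 0 0 .63 0'
python3 - <<'E'
from h import *
togo((.5815,-.008,.145)); 
im=save('scene','s4.png'); w=save('wrist','w4.png')
a=im[160:320,240:430]; cv2.imwrite('pics/c4.png',cv2.resize(np.hstack([cv2.resize(a,None,fx=2,fy=2),cv2.resize(w[:,:,:],(427,320))])[:,:,::-1],None,fx=.95,fy=.95))
E
```

```text
clock: 8.52
eef_pos: [0.5817, -0.0076, 0.1471]
tool_rot: [0.113, 0.994, 0.0, 0.0]
ft_force: [0.8, 0.7, -0.4]
grip_width: 0.0599
grasp_force: 65.0
t 8.53 tcp [ 0.5817 -0.0076  0.1471] units [ 0.001 -0.003  0.014] F [ 0.8  0.7 -0.4] w 0.0599 g 65.0
axes [[-0.975, 0.224, -0.0], [0.224, 0.975, 0.0]]
```

View pics/c4.png

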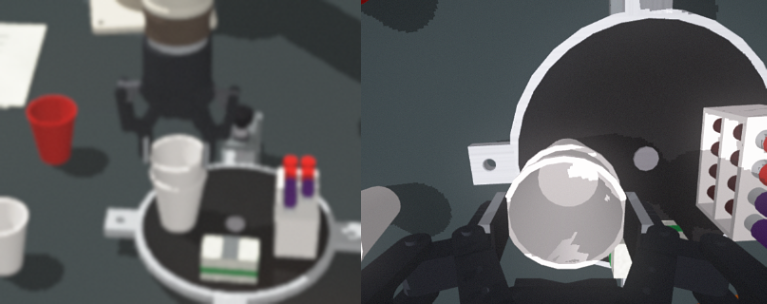

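The upper cup is inside the lower one, with both rims stacked at (178,150) and no contact force. I release, rise, and go on towards cup A.

```bash
python3 -m creep '.3 0 0 .01 0;.3 0 0 .01 0;.5 0 0 .01 0;1 0 0 .01 0;1 0 0 .01 0;1 0 0 .01 0;1 0 0 .01 0;1 0 0 -.1 0;1 0 0 -.3 0;1 0 0 -.5 0;1 0 0 -.6 0;1 0 0 -.6 0'
(python3 -m creep '1 .04 -.67 0 0;1 .04 -.67 0 0;1 .04 -.67 0 0'
python3 -m creep '1 .04 -.67 .2 0;1 .04 -.67 .2 0;1 .04 -.67 .2 0;1 .04 -.67 .2 0;1 .04 -.67 .2 0;1 .04 -.67 .2 0')|tail -6
python3 - <<'E'
from h import *
im=save('scene','s5.png'); t=save('top','t5.png'); w=save('wrist','w5.png')
for z in (.134,.138,.142): print('stack',z,rimfit(im,'scene',z,(.5815,-.008)),rimfit(t,'top',z,(.5815,-.008)))
f=rimfit(w,'wrist',.075,(.595,-.217)); print(f); togo((*f[0],.076))
a=im[160:320,240:430]; cv2.imwrite('pics/c5.png',cv2.resize(np.hstack([cv2.resize(a,None,fx=2,fy=2),cv2.resize(w[:,:,:],(427,320))])[:,:,::-1],None,fx=.95,fy=.95))
E
```

```text
clock: 10.12
eef_pos: [0.5822, -0.0077, 0.2378]
tool_rot: [0.113, 0.994, 0.0, 0.001]
ft_force: [0.2, -0.1, 0.0]
grip_width: 0.0855
grasp_force: 0.0
clock: 11.25
eef_pos: [0.5255, -0.1998, 0.2071]
tool_rot: [0.112, 0.994, -0.0, 0.0]
ft_force: [-0.2, 0.1, -0.6]
grip_width: 0.0855
grasp_force: 0.0
stack 0.134 ([0.5736, -0.0049], np.float64(33.0)) ([0.5771, -0.0072], np.float64(56.8))
stack 0.138 ([0.5788, -0.0052], np.float64(33.3)) ([0.5763, -0.0073], np.float64(58.0))
stack 0.142 ([0.5839, -0.0058], np.float64(33.6)) ([0.5754, -0.0073], np.float64(59.3))
([0.5953, -0.2164], np.float64(138.7))
t 11.4 tcp [ 0.5252 -0.2003  0.207 ] units [-0.479 -0.001  0.874] F [-0.7 -0.2  0.5] w 0.0855 g 0.0
axes [[-0.975, 0.223, -0.0], [0.223, 0.975, 0.0]]
```

View pics/c5.png

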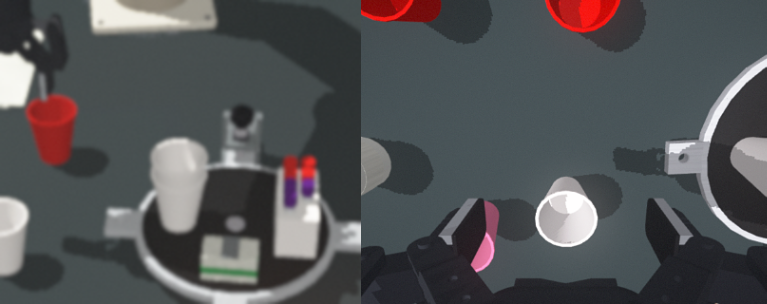

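The pair stands upright at (180,185). The wrist view shows white cup A at (566,217), with pink behind the left finger at (485,235). I go to A and grip it.

```bash
(python3 -m creep '1 -.24 0 0 0;1 -.48 0 0 0;1 -.48 0 0 0;1 -.48 0 .3 0;1 -.48 0 .6 0;1 -.48 0 .86 0;1 -.48 0 .86 0;1 -.48 0 .86 0;.3 -.48 0 .86 0;.3 -.48 0 .86 0;.3 -.48 0 .86 0;.3 -.48 0 .86 0'
python3 -m creep '.3 0 0 0 0;.3 0 0 0 0;.3 0 0 -.2 0;.3 0 0 -.5 0;.3 0 0 -.8 0;.3 0 0 -1 0;.3 0 0 -1 0;.3 0 0 -1 0;.3 0 0 -1 0')
python3 - <<'E'
from h import *
w=save('wrist','w6.png')
z=obs()['eef_pos'][2]
for d in (-.012,-.009,-.007,-.005,-.002): print(d,rimfit(w,'wrist',z+d,obs()['eef_pos'][:2]))
togo((.582,-.008,z))
E
```

```text
clock: 12.9
eef_pos: [0.597, -0.2176, 0.0815]
tool_rot: [0.113, 0.994, -0.001, 0.003]
ft_force: [-0.3, 1.1, 8.3]
grip_width: 0.0602
grasp_force: 63.4
clock: 14.02
eef_pos: [0.5942, -0.2166, 0.2261]
tool_rot: [0.113, 0.994, 0.0, -0.002]
ft_force: [-0.1, -0.4, -0.3]
grip_width: 0.06
grasp_force: 64.9
-0.012 ([0.5962, -0.2175], np.float64(115.0))
-0.009 ([0.5949, -0.2169], np.float64(134.9))
-0.007 ([0.5943, -0.2168], np.float64(127.7))
-0.005 ([0.593, -0.2155], np.float64(122.5))
-0.002 ([0.591, -0.2158], np.float64(111.9))
t 14.07 tcp [ 0.5942 -0.2167  0.2261] units [0.391 1.338 0.002] F [-0.6 -1.1  0.4] w 0.06 g 64.9
axes [[-0.975, 0.224, 0.003], [0.224, 0.975, 0.0]]
```

```bash
(python3 -m creep '.3 0 0 -.26 0;.3 .1 .2 -.26 0;.3 .2 .45 -.26 0;.3 .2 .67 -.26 0;.3 .2 .67 -.26 0'
python3 -m creep '.3 .1 .3 0 0;.3 .19 .5 0 0;.3 .19 .67 0 0;.3 .19 .67 0 0;.3 .19 .67 0 0;.3 .19 .67 0 0')|tail -6
python3 - <<'E'
from h import *
im=save('scene','s7.png'); w=save('wrist','w7.png'); t=save('top','t7.png')
togo((.5815,-.008,.171)); 
a=im[160:320,240:430]; cv2.imwrite('pics/c7.png',cv2.resize(np.hstack([cv2.resize(a,None,fx=2,fy=2),cv2.resize(w[:,:,:],(427,320))])[:,:,::-1],None,fx=.95,fy=.95))
E
```

```text
clock: 15.45
eef_pos: [0.5829, -0.0092, 0.2665]
tool_rot: [0.113, 0.994, -0.0, -0.0]
ft_force: [0.5, 0.2, -0.5]
grip_width: 0.06
grasp_force: 65.0
t 15.6 tcp [ 0.583  -0.0089  0.2668] units [0.011 0.004 0.638] F [-0.  -0.7 -0.3] w 0.0603 g 65.0
axes [[-0.974, 0.225, 0.0], [0.225, 0.974, -0.0]]
```

View pics/c7.png

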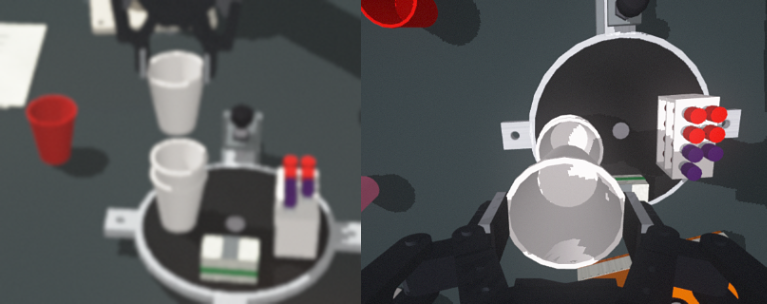

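The third cup at (176,95) hangs upright above the pair at (180,160). I lower it.

```bash
python3 -m creep '.3 .01 0 .1 0;.3 .01 0 .2 0;.3 .01 0 .3 0;.3 .01 0 .4 0;.3 .01 0 .48 0;.3 .01 0 .54 0;.3 .01 0 .58 0;.3 .01 0 .61 0;.3 .01 0 .63 0;.3 .01 0 .635 0;.3 .01 0 .635 0;.3 .01 0 .635 0'
python3 - <<'E'
from h import *
togo((.5815,-.008,.17));
E
```

```text
clock: 17.1
eef_pos: [0.5817, -0.0076, 0.1718]
tool_rot: [0.113, 0.994, 0.0, 0.0]
ft_force: [0.1, 1.2, -0.9]
grip_width: 0.0601
grasp_force: 65.0
t 17.1 tcp [ 0.5817 -0.0076  0.1718] units [ 0.001 -0.003  0.012] F [ 0.1  1.2 -0.9] w 0.0601 g 65.0
axes [[-0.975, 0.224, -0.0], [0.224, 0.975, 0.0]]
```

```bash
python3 -m creep '.3 0 0 .01 0;.3 0 0 .01 0;.5 0 0 .01 0;1 0 0 .01 0;1 0 0 .01 0;1 0 0 .01 0;1 0 0 .01 0;1 0 0 -.1 0;1 0 0 -.3 0;1 0 0 -.5 0;1 0 0 -.6 0;1 0 0 -.6 0'
python3 -m creep '1 .4 .2 0 0;1 .9 .4 0 0;1 .9 .4 0 0;1 .9 .4 0 0;1 .9 .4 .2 0;1 .9 .4 .2 0;1 .9 .4 .2 0;1 .9 .4 .2 0'
python3 - <<'E'
from h import *
im=save('scene','s8.png'); w=save('wrist','w8.png'); t=save('top','t8.png')
for z in (.115,.138,.161): print('stack',z,rimfit(im,'scene',z,(.5815,-.008)),rimfit(t,'top',z,(.5815,-.008)))
togo((.46,.0815,.103))
for c in ('wrist','top','scene'): print(c,[(np.round(d['at'],4),round(d['conf'],2)) for n in ('knob_grip','index_hole') for d in spot_point(n,c)])
print(px('wrist',(.46,.0815,.11)))
a=im[130:290,240:430]; cv2.imwrite('pics/c8.png',cv2.resize(np.hstack([cv2.resize(a,None,fx=2,fy=2),cv2.resize(w[:,:,:],(427,320))])[:,:,::-1],None,fx=.95,fy=.95))
E
```

```text
clock: 18.6
eef_pos: [0.5822, -0.0077, 0.2625]
tool_rot: [0.113, 0.994, 0.0, 0.001]
ft_force: [-0.1, -0.2, -0.4]
grip_width: 0.0856
grasp_force: 0.0
clock: 19.6
eef_pos: [0.4643, 0.0809, 0.2323]
tool_rot: [0.113, 0.994, 0.0, 0.001]
ft_force: [-0.6, -1.3, 0.9]
grip_width: 0.0852
grasp_force: 0.0
stack 0.115 ([0.5846, -0.0067], np.float64(23.7)) ([0.5786, -0.0075], np.float64(54.2))
stack 0.138 ([0.5835, -0.0062], np.float64(21.2)) ([0.5853, -0.0064], np.float64(57.5))
stack 0.161 ([0.5802, -0.0051], np.float64(47.0)) ([0.5794, -0.007], np.float64(64.7))
t 19.75 tcp [0.4639 0.081  0.2322] units [ 0.027 -0.003  0.861] F [ 0.4  0.6 -0.6] w 0.0855 g 0.0
axes [[-0.975, 0.224, -0.001], [0.224, 0.975, 0.0]]
wrist [(array([0.4617, 0.0842, 0.1022]), 0.84)]
top []
scene [(array([0.4614, 0.0824, 0.0977]), 0.59), (array([0.5969, 0.0608, 0.0418]), 0.48), (array([0.4585, 0.083 , 0.0351]), 0.85), (array([ 0.5028, -0.4563, -0.0031]), 0.16)]
[322, 241]
```

View pics/c8.png

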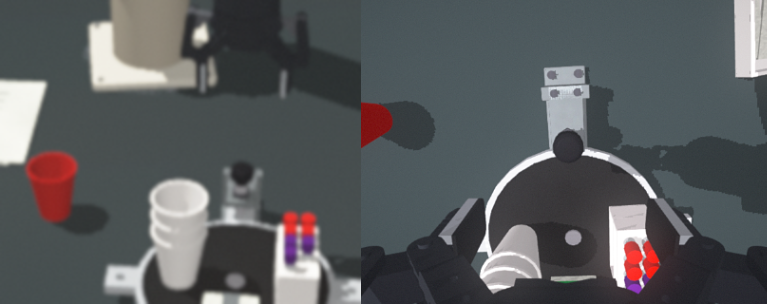

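All three cups stand upright in one stack at (180,235), and the knob shows at (568,147) in the wrist half. I refine the knob position from the wrist picture.

Run:
```python
from h import *
w=camera('wrist'); m=cut_out('index_pin','wrist'); m2=cut_out('knob_grip','wrist')
for mm in m+m2:
    P=mm['pixels']; v,u=np.nonzero(P&(w.max(2)<75)); k=v<np.inf; print(round(mm['conf'],2),P.sum(),u.mean(),v.mean(),u.min(),u.max(),v.min(),v.max())
g=w[190:275,280:370].max(2); b=(g<60).astype(np.uint8)
print([ (c.round(1).tolist(),s[4]) for c,s in zip(*[cv2.connectedComponentsWithStats(b)[i] for i in (3,2)]) if s[4]>100])
print(ray('wrist',(327,232),.104)[0],ray('wrist',(327,232),.11)[0])
togo((.46,.083,.104))
```

```text
0.59 2058 326.82670744138636 233.61722731906218 303 351 208 259
0.5 1355 217.0 459.5 216 218 459 460
[([42.5, 39.7], np.int32(5957)), ([50.1, 45.2], np.int32(1333))]
[0.45692684 0.08506423 0.104     ] [0.45540232 0.08535139 0.11      ]
t 20.2 tcp [0.4634 0.0811 0.2316] units [0.025 0.007 0.851] F [-0.1 -0.8 -1.4] w 0.0858 g 0.0
axes [[-0.975, 0.224, -0.0], [0.224, 0.975, -0.0]]
```

```bash
python3 -m creep '1 .03 .01 .2 0;1 .03 .01 .4 0;1 .03 .01 .6 0;1 .03 .01 .75 0;1 .03 .01 .85 0;1 .03 .01 .85 0;1 .03 .01 .85 0;0 .03 .01 .85 0;0 .03 .01 .85 0;0 .03 .01 .85 0;0 .03 .01 .85 0;0 .03 .01 .85 0'
python3 -m creep '0 0 0 0 0;0 0 0 0 0;0 0 0 0 0'
python3 - <<'E'
from h import *
togo((.46,.083,.104))
E
```

```text
clock: 21.7
eef_pos: [0.4598, 0.0844, 0.1048]
tool_rot: [0.112, 0.994, 0.001, 0.0]
ft_force: [-1.3, 3.9, 5.9]
grip_width: 0.0274
grasp_force: 59.0
clock: 22.08
eef_pos: [0.4598, 0.0844, 0.1048]
tool_rot: [0.112, 0.994, 0.001, 0.0]
ft_force: [-1.6, 3.7, 6.0]
grip_width: 0.0274
grasp_force: 59.0
t 22.07 tcp [0.4598 0.0844 0.1048] units [-0.003 -0.009  0.005] F [-1.6  3.7  6. ] w 0.0274 g 59.0
axes [[-0.975, 0.223, -0.001], [0.223, 0.975, 0.002]]
```

```bash
python3 -m creep '0 0 0 -.02 0;0 0 0 -.04 0;0 0 0 -.06 0;0 0 0 -.08 0;0 0 0 -.1 0;0 0 0 -.11 0;0 0 0 -.11 0;0 0 0 -.11 0'
python3 - <<'E'
from h import *
togo((.46,.083,.104))
print([(np.round(d['at'],4),round(d['conf'],2)) for n in ('knob_grip',) for c in ('wrist','scene') if camera(c) is not None for d in spot_point(n,c)])
E
```

```text
clock: 23.08
eef_pos: [0.4597, 0.0844, 0.1189]
tool_rot: [0.112, 0.994, 0.001, -0.0]
ft_force: [5.4, 5.3, -11.9]
grip_width: 0.0274
grasp_force: 59.8
t 23.07 tcp [0.4597 0.0844 0.1189] units [-0.004 -0.009  0.099] F [  5.4   5.3 -11.9] w 0.0274 g 59.8
axes [[-0.975, 0.223, 0.001], [0.223, 0.975, 0.002]]
[(array([0.4597, 0.0848, 0.1193]), 0.71), (array([0.4587, 0.0833, 0.1134]), 0.61)]
```

```bash
python3 -m creep '0 0 0 -.01 0;0 0 0 -.01 0;0 0 0 -.015 0;0 0 0 -.015 0;0 0 0 -.02 0;0 0 0 -.02 0;0 0 0 -.02 0'
python3 -m creep '0 0 0 -.01 0;0 0 0 -.01 0;0 0 0 -.01 0;0 0 0 -.01 0'
python3 - <<'E'
from h import *
im=save('scene','s9.png'); w=save('wrist','w9.png'); t=save('top','t9.png')
togo((.46,.083,.104)); 
for z in (.161,): print('stack',z,rimfit(im,'scene',z,(.5815,-.008)),rimfit(t,'top',z,(.5815,-.008)))
a=im[130:290,240:430]; cv2.imwrite('pics/c9.png',cv2.resize(np.hstack([cv2.resize(a,None,fx=2,fy=2),cv2.resize(w[:,:,:],(427,320))])[:,:,::-1],None,fx=.95,fy=.95))
E
```

```text
clock: 24.15
eef_pos: [0.4597, 0.0844, 0.121]
tool_rot: [0.112, 0.994, 0.001, -0.001]
ft_force: [7.2, 5.8, -18.0]
grip_width: 0.0273
grasp_force: 60.8
clock: 24.65
eef_pos: [0.4596, 0.0844, 0.1211]
tool_rot: [0.112, 0.994, 0.001, -0.001]
ft_force: [10.4, 7.2, -27.9]
grip_width: 0.0277
grasp_force: 62.1
t 24.8 tcp [0.4596 0.0844 0.1211] units [-0.005 -0.008  0.114] F [ 11.1   6.4 -27.4] w 0.0278 g 62.1
axes [[-0.975, 0.223, 0.002], [0.223, 0.975, 0.001]]
stack 0.161 ([0.5804, -0.0051], np.float64(46.9)) ([0.5794, -0.007], np.float64(64.8))
```

View pics/c9.png

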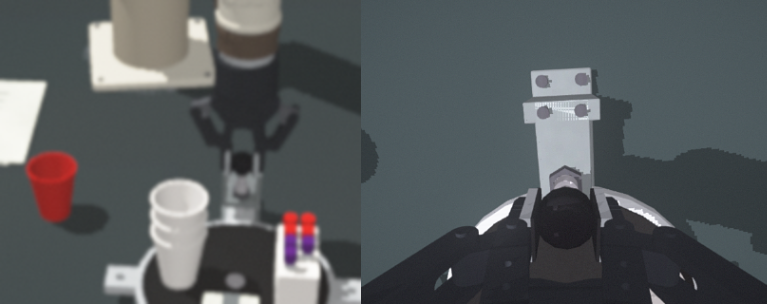

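The knob is at its stop: the TCP has risen 16.3 mm, the position is fixed, and the force is climbing. The stack is unmoved. I ease the pull a little and hand in.

```bash
python3 -m creep '0 0 0 .008 0;0 0 0 .008 0;0 0 0 .008 0;0 0 0 .008 0' && python3 -c "
from workcell import ticket; print(ticket.job_done())"
```

```text
clock: 25.3
eef_pos: [0.4597, 0.0844, 0.121]
tool_rot: [0.112, 0.994, 0.001, -0.001]
ft_force: [8.1, 5.4, -20.4]
grip_width: 0.0275
grasp_force: 62.9
the job is handed in; nothing more can be done
None
```

The three cups stand nested and upright on the turntable, released, and the gripper is holding the plunger knob up at its stop; I handed the job in at 25.3 s, and it returned no verdict.

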